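Gauge a pin on a hole plate

ROBOT

A 7-joint arm with a two-finger parallel gripper is mounted at the origin on a cart in front of the work surface, level with it; the furniture and walls round the work are solid. World frame = base frame: x ahead of the robot, y to its left, z up, the work surface at z = 0. Lengths are in m, angles in rad, forces in N, time in s.
With the tool pointing down it reaches from about 0.35 to 0.9 m from the base axis. Payload 8.1 kg.
Tool frame: the origin (TCP) lies midway between the tips of the shut fingers; the grasp point (between the pads) lies 19 mm behind it; z points along the fingers, y is the line along which they close (so a half turn about z gives the same grasp; the last joint's range is limited). The gripper opens to 92 mm and grips with 3 to 60 N. Pads are 19 mm wide; open, the fingers measure 130 mm over their backs; the gripper's body (75 mm by 190 mm) begins 47 mm behind the grasp point.
Start: joints at [-1.253, 0.434, 0.025, 1.573, -0.012, 1.134, -0.075], TCP at [0.255, 0.57, 0.227] pointing down, gripper open.
Joint ranges: [-2.62, 2.62], [-0.44, 2.09], [-1.27, 1.32], [0.08, 2.57], [-1.32, 4.46], [0.12, 2], [-2.74, 2.74]. Speed limits (rad/s): [2.22, 2.22, 3.01, 3.01, 3.14, 3.14, 3.14].

INTERFACE

Orientations are given as a unit quaternion [x, y, z, w].
In Python, from workcell import arm gives the robot as it stands.
- The arm moves only by the tool drive_tool, never from a script. Its argument "rows" is a list of rows, each an object with "linear": the shift along the tool's x, y, z each as a share of 200 mm, from -1 to 1, a list of three; "rotation": the turn, a rotation vector about the tool's x, y, z each as a share of 360 degrees, from -1 to 1, a list of three. In form: [{"linear": [tx, ty, tz], "rotation": [wx, wy, wz]}, ...]. A call has exactly 10 rows; each row is the pose to reach, as a shift and turn from the pose commanded when the call began, along the tool's axes at that moment, turning the shorter way round; what a row does not reach only later rows make up. A row lasts 1/8 s, in which the tool goes at most 62.5 mm and 10.7 degrees, less where a joint would pass 70% of its speed; a pose out of reach is approached as far as the arm can. A call with a number of a shift or a turn outside -1 to 1 is refused whole. A call with a gripper value outside its range is refused whole. "grip" is the gripper command: -1 is shut, 1 is fully open, values between are in proportion, set as the call begins (left out, the last holds). The fingers move at their own pace and stop on an object; "force" is the grip in N (left out, the last holds). Time passes only in rows, so rows that repeat a pose let the fingers close, or fill a call up. It gives the time, the measured TCP pose, the force, the opening and the grip force at its end, in the units of the state.
- arm.state(): the state, without advancing time (a new reading comes with each control period).
- arm.grab_frame(name): name is "scene" or "top"; returns a dict with "color" (420x560x3 uint8, blue, green, red), "fx", "fy", "cx", "cy" (pixels), "xyz" and "orientation" of the camera in the world. Camera axes: x right, y down, z forward; pixel columns grow to the right and rows downward; lengths in m; the calibration is good to about 2 mm. A picture is of the moment at which its call begins. There is no depth.
- arm.finish_job(): hands the job in; it is judged then, once.
The state is a dict: "t": time; "joint_positions": joint angles; "dq": joint speeds; "tau": joint torques, N m; "position": TCP position; "ee_rot": TCP orientation; "force": force on the tool from outside, world axes, zero at the start; "torque": the same for the moment, N m; "width": opening from 0.0 (shut) to 1.0 (fully open); "finger_force": force on a finger pad.
Only numpy, scipy, OpenCV 4.12 (cv2) and the standard library are available. Lean on these libraries where they do the work, as an engineer would, in place of code of your own. Each camera call takes 0.05 s, during which the arm holds its last target. There are 200 camera calls.

TASK

Find the size of the gauge pin that stands by itself in the rack's set-apart slot: step it down the holes of the steel gauge plate by feel until, centred on a hole and pressed gently, that hole refuses it. Then leave the pin standing in the next wider hole, the narrowest one it passes, pushed fully home with its collar on the plate, and let go. Never force it, leave the other two pins where they stand in the rack, and do not disturb the other things on the bench.

Things in the scene. Friction and masses are not known exactly. Their poses are not given: they have to be found in the camera images.
- pin_a: Upright steel gauge pin, loose, 83 mm tall, about 90 g. Origin: centre of the foot; z up along the pin. From the foot up: round shank 34 mm long (1 mm chamfer at its foot), round collar 27 mm wide, 5 mm thick, square dark grip 18 x 18 x 44 mm (sides along the pin's x and y). Shanks are 12, 15 and 18 mm thick; which pin has which is not told.
- pin_b: Another gauge pin, the same as pin_a above the shank; its shank diameter is another of 12, 15 and 18 mm. Which of the three pins stands in the rack's single slot changes.
- pin_c: Another gauge pin, the same as pin_a above the shank; its shank diameter is another of 12, 15 and 18 mm. Which of the three pins stands in the rack's single slot changes.
- gauge_plate: Steel hole gauge, screwed to the bench: plate 60 x 200 mm, 20 mm thick, top 45 mm above the bench, on a rail at each short end (25 mm open under the holes). Origin: centre of its underside at bench height; y runs along the straight row of four holes, 46 mm apart, from narrowest to widest, z up. Fixing lugs at bench height reach 46 mm from its centre line.
- pin_rack: Grey plastic rack, screwed to the bench: block 52 x 200 x 45 mm with a low foot. Origin: centre of its underside; y runs along its three 20 mm through slots, toward the single slot; z up. Slots at y = +68 (single), -22 and -72 mm. Pins hang in the slots, collars on the rack's top, grip sides square with the rack.
- single_slot (a point): Centre of the mouth of the rack's set-apart slot, on the rack's top face, 45 mm above the bench. The pin to gauge stands here at the start. The plate is rigid: touch down on it at 15 mm/s or slower and stop at 4 to 6 N; pressing on with 40 N would mar it.
- hole_1 (a point): Centre of the mouth, on the plate's top face, of the widest through hole of the gauge plate: 19 mm diameter, 1 mm chamfer; z up (same axes as the plate), 45 mm above the bench. A shank 1 mm thinner than the hole passes; the next thicker shank, 2 mm wider than the hole, stops on its rim within 3 mm.
- hole_2 (a point): Centre of the mouth, on the plate's top face, of the second widest through hole of the gauge plate: 16 mm diameter, 1 mm chamfer; z up (same axes as the plate), 45 mm above the bench. A shank 1 mm thinner than the hole passes; the next thicker shank, 2 mm wider than the hole, stops on its rim within 3 mm.
- hole_3 (a point): Centre of the mouth, on the plate's top face, of the second narrowest through hole of the gauge plate: 13 mm diameter, 1 mm chamfer; z up (same axes as the plate), 45 mm above the bench. A shank 1 mm thinner than the hole passes; the next thicker shank, 2 mm wider than the hole, stops on its rim within 3 mm.
- hole_4 (a point): Centre of the mouth, on the plate's top face, of the narrowest through hole of the gauge plate: 10 mm diameter, 1 mm chamfer; z up (same axes as the plate), 45 mm above the bench. A shank 1 mm thinner than the hole passes; the next thicker shank, 2 mm wider than the hole, stops on its rim within 3 mm.
- ring_gauge: Bystander: thick steel ring 52 mm wide, 16 mm tall, lying behind the plate and rack. Origin: centre of its underside.
- test_block: Bystander: metal block 40 x 50 x 25 mm with small dimples, between the plate and the rack. Origin: centre of its underside.
- putty_tub: Bystander: round tub with dark lid, 67 mm wide, 48 mm tall, behind. Origin: centre of its underside.
- pliers_flush: Bystander: pliers lying flat behind, 185 mm long. Origin: centre of its underside.
- pliers_nose: Bystander: pliers lying flat behind, 199 mm long. Origin: centre of its underside.
- tweezers: Bystander: tweezers, 120 mm long, lying in front. Origin: centre of its underside.
Mind the look-alikes: they are no part of the job. Leave any green look-alike of the pin_rack alone.

How it is judged:
On the way:
1. The pin from the single slot is centred upright on the hole one step narrower than the narrowest it passes, and pressed gently (over 2 N), and is refused there (((horizontal distance between pin_a and hole_3 below 0.004 m and z of pin_a in the frame of hole_3 between -0.005 and 0.004 m and contact force between pin_a and gauge_plate above 2 N and angle between pin_a's own z axis and vertical below 0.15 rad) or (horizontal distance between pin_b and hole_4 below 0.004 m and z of pin_b in the frame of hole_4 between -0.005 and 0.004 m and contact force between pin_b and gauge_plate above 2 N and angle between pin_b's own z axis and vertical below 0.15 rad) or (horizontal distance between pin_c and hole_2 below 0.004 m and z of pin_c in the frame of hole_2 between -0.005 and 0.004 m and contact force between pin_c and gauge_plate above 2 N and angle between pin_c's own z axis and vertical below 0.15 rad))), for 0.1 s.
At the end, for the whole second after the job is handed in: The pin from the single slot stands in the narrowest hole it passes: shank through it, collar down on the plate (within 2 mm), within 3 mm of the hole's centre, upright within 0.06 rad and at rest; the other two pins are still in their own slots (moved under 8 mm) (((horizontal distance between pin_a and hole_2 below 0.003 m and z of pin_a in the frame of hole_2 below -0.032 m and angle between pin_a's own z axis and vertical below 0.06 rad and linear speed of pin_a below 0.02 m/s and horizontal distance between each of pin_b, pin_c and single_slot above 0.03 m and distance of each of pin_b, pin_c from where it was at the start of the episode below 0.008 m) or (horizontal distance between pin_b and hole_3 below 0.003 m and z of pin_b in the frame of hole_3 below -0.032 m and angle between pin_b's own z axis and vertical below 0.06 rad and linear speed of pin_b below 0.02 m/s and horizontal distance between each of pin_a, pin_c and single_slot above 0.03 m and distance of each of pin_a, pin_c from where it was at the start of the episode below 0.008 m) or (horizontal distance between pin_c and hole_1 below 0.003 m and z of pin_c in the frame of hole_1 below -0.032 m and angle between pin_c's own z axis and vertical below 0.06 rad and linear speed of pin_c below 0.02 m/s and horizontal distance between each of pin_a, pin_b and single_slot above 0.03 m and distance of each of pin_a, pin_b from where it was at the start of the episode below 0.008 m))); the robot touches nothing.
It fails at once if A pin is pressed on the gauge plate with more than 45 N (contact force between any of pin_a, pin_b, pin_c and gauge_plate above 45 N).
It fails at once if The arm or fingers push on the gauge plate with more than 45 N (contact force between any of the fingers, the arm and gauge_plate above 45 N).
It fails at once if A bystander is moved more than 20 mm (distance of any of ring_gauge, test_block, putty_tub, pliers_flush, pliers_nose, tweezers from where it was at the start of the episode above 0.02 m).
It also fails if it takes over 67 s, if anything falls off the work surface, if the arm or the gripper's body presses on something with over 40 N, if the wrist force passes 120 N, or if a joint passes its speed limit or range.

## Working session

There is one attempt and no reset: what is moved stays moved. The work goes in short steps, Python scripts to look and compute and a tool call to move; the robot and the scene stay as the last step left them, time stands still between calls to the robot, and variables do not carry over. Pictures are saved under pics/ and viewed, at most 10 in all, crops included, and the job is handed in when it is done.

Besides the shell and the picture viewer there is one more tool, called after "Request:" as name([rows], argument=value, ...), one row to a line, values as JSON. drive_tool: Moves the arm, as the interface text tells. Shift numbers are shares of 200 mm and turn numbers shares of 360 degrees, none past 1 either way. Its arguments: {"type":"object","properties":{"rows":{"type":"array"},"grip":{"type":"number"},"force":{"type":"number"}},"required":["rows"]}

```bash
mkdir -p pics; python3 - <<'E'
from workcell import arm
import cv2
for n in("scene","top"):
    f=arm.grab_frame(n); cv2.imwrite(f"pics/{n}0.png",f["color"]); print(n,f["fx"],f["fy"],f["cx"],f["cy"],f["xyz"],f["orientation"])
print(arm.state())
E
```

```text
scene 437.152788526758 437.152788526758 283.5038740616754 218.57792915442954 [-0.09308627 -0.54606766  0.4834289 ] [ 0.77437504 -0.34948759  0.23101285 -0.47416746]
top 489.3581486793316 489.3581486793316 282.7819216885821 212.97625766933817 [ 0.48956335 -0.00134147  1.16426958] [ 0.71179049 -0.70173485  0.02770553 -0.01244577]
{'t': 0.1, 'joint_positions': array([-1.25258687,  0.43514226,  0.02498928,  1.5739861 , -0.01160043,
        1.13400283, -0.07508429]), 'dq': array([ 0.00113746, -0.00253919, -0.00017994, -0.00287826,  0.00061473,
       -0.00020605, -0.00147414]), 'tau': array([ 2.87355848e-03, -6.69117236e+01,  9.87964086e-01, -3.15144324e+01,
       -6.05029240e-02,  3.72900465e-02,  7.50931963e-05]), 'position': array([0.25518451, 0.57003893, 0.22603823]), 'ee_rot': array([ 2.08888871e-01,  9.77939136e-01, -6.92155485e-04, -7.98004975e-05]), 'force': array([ 0.02760253, -0.66424238,  0.1198861 ]), 'torque': array([0.05477791, 0.04374311, 0.03567627]), 'finger_force': 0.0, 'width': 1.0018895884473167}
```

View pics/top0.png

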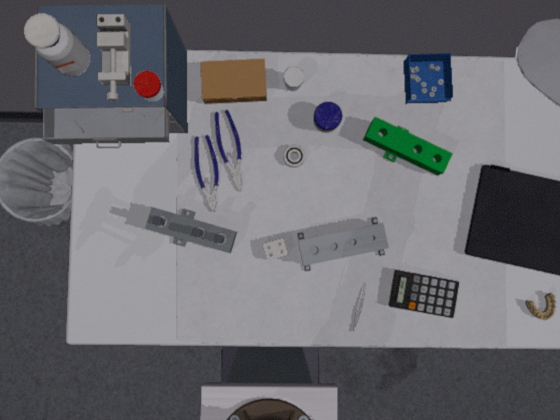

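View pics/scene0.png

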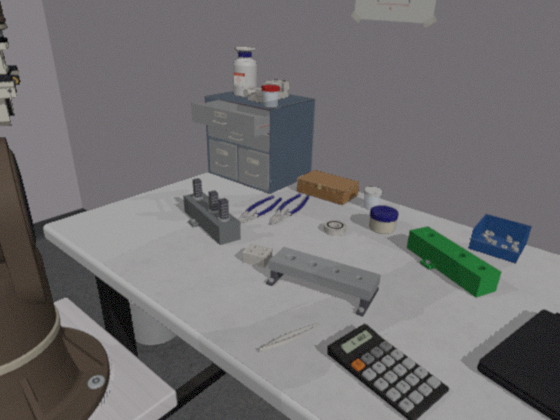

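The top view shows the rack at about (190,230), with its single pin on the left near (158,221). The plate is at (343,243), with the test block between them at (275,248). The green decoy is at (408,145). Next I'll zoom in on the rack and plate.

```bash
python3 - <<'E'
import cv2,numpy as np
a=cv2.imread("pics/top0.png"); s=cv2.imread("pics/scene0.png")
r=lambda im,y,x,h,w,k:cv2.resize(im[y:y+h,x:x+w],None,fx=k,fy=k,interpolation=cv2.INTER_CUBIC)
A=r(a,195,105,65,135,5.9)[:, :796]; B=r(a,210,290,62,135,5.9)[:, :796]
c=np.clip(np.vstack([A,B])[:600].astype(float)*1.3,0,255).astype(np.uint8)
c=np.vstack([A,B]);c=cv2.resize(c,None,fx=.79,fy=.79) 
print(A.shape,B.shape,c.shape);cv2.imwrite("pics/c1.png",np.clip(c*1.4,0,255).astype(np.uint8))
E
```

```text
(384, 796, 3) (366, 796, 3) (592, 629, 3)
```

View pics/c1.png

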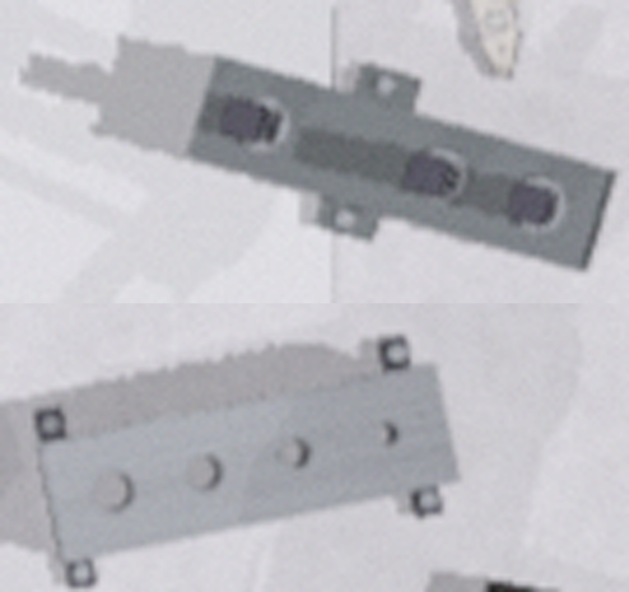

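```bash
cat > h.py <<'E'
import numpy as np
from scipy.spatial.transform import Rotation as R
CAM={"top":(489.358,282.782,212.976,[0.48956335,-0.00134147,1.16426958],[0.71179049,-0.70173485,0.02770553,-0.01244577]),
"scene":(437.153,283.504,218.578,[-0.09308627,-0.54606766,0.4834289],[0.77437504,-0.34948759,0.23101285,-0.47416746])}
def ray(uv,z,c="top"):
    f,cx,cy,p,q=CAM[c]; uv=np.atleast_2d(np.array(uv,float))
    d=R.from_quat(q).apply(np.c_[(uv[:,0]-cx)/f,(uv[:,1]-cy)/f,np.ones(len(uv))]); p=np.array(p)
    return (p+d*((z-p[2])/d[:,2])[:,None])[:,:2]
def proj(P,c):
    f,cx,cy,p,q=CAM[c]; v=R.from_quat(q).inv().apply(np.atleast_2d(P)-np.array(p)); return v[:,:2]/v[:,2:]*f+[cx,cy]
def fit(M,W):
    M=np.array(M,float);m=M.mean(0);w=W.mean(0);A=np.einsum('ij,ik',M-m,W-w)
    th=np.arctan2(A[0,1]-A[1,0],A[0,0]+A[1,1]);c,s=np.cos(th),np.sin(th);Rm=np.array([[c,-s],[s,c]])
    return th,w-Rm@m,Rm,np.linalg.norm((M@Rm.T+w-Rm@m)-W,axis=1)*1000
E
python3 - <<'E'
from h import *
k=4.66
A=lambda L:np.array(L)/k+[105,195]-[.4,.4]
B=lambda L:(np.array(L)-[0,303])/k+[290,210]-[.4,.4]
Wr=ray(A([(218,57),(613,172),(583,268),(190,157)]),.045)
th,t,Rm,e=fit([(26,100),(26,-100),(-26,-100),(-26,100)] and np.array([(26,100),(26,-100),(-26,-100),(-26,100)])/1000,Wr)
print("rack",np.degrees(th),t,e,"slot",t+Rm@[0,.068])
for y in(.068,-.022,-.072):
    P=t+Rm@[0,y]; print(P, proj([*P,.094],"top"),proj([*P,.094],"scene"))
h=np.array([(0,.069),(0,.023),(0,-.023),(0,-.069)])
Wp=ray(B([(38,443),(435,365),(460,483),(60,560),(112,490),(203,472),(293,453),(385,434)]),.045)
th,t,Rm,e=fit(np.r_[np.array([(30,100),(30,-100),(-30,-100),(-30,100)])/1000,h],Wp)
print("plate",np.degrees(th),t,e)
print("holes",h@Rm.T+t, proj(np.c_[h@Rm.T+t,[.045]*4],"scene"))
E
```

```text
rack -15.198074883560235 [0.51216353 0.18421286] [0.9479044  1.6005908  1.53215446 0.87754758] slot [0.52999019 0.24983458]
[0.52999019 0.24983458] [[156.88677417 220.5542966 ]] [[196.31013827 179.13736081]]
[0.50639608 0.1629823 ] [[196.66349275 231.95688094]] [[212.85881759 191.5744945 ]]
[0.49328824 0.11473104] [[218.74568772 238.28706854]] [[223.0407005  199.22667244]]
plate 11.833356475137228 [ 0.48473734 -0.16380597] [0.83901987 0.69625646 0.38073576 1.08254454 0.52443649 0.30811606
 0.67962913 0.76218667]
holes [[ 0.47058779 -0.09627235]
 [ 0.48002082 -0.14129477]
 [ 0.48945385 -0.18631718]
 [ 0.49888688 -0.2313396 ]] [[289.88038316 256.79471377]
 [311.50778696 263.40827066]
 [334.17556317 270.33996848]
 [357.96063155 277.61332891]]
```

```bash
cat >> h.py <<'E'
def move(target,yaw=None):
    "shares for tool frame; yaw = world angle (deg) of tool y"
    from workcell import arm
    s=arm.state(); r=R.from_quat(s["ee_rot"]); p=s["position"]
    l=r.inv().apply(np.array(target)-p)/.2; out=[0,0,0]
    if yaw is not None:
        y=np.radians(yaw); Y=np.array([np.cos(y),np.sin(y),0]);Z=np.array([0,0,-1.]);g=R.from_matrix(np.c_[np.cross(Y,Z),Y,Z])
        out=(r.inv()*g).as_rotvec()/(2*np.pi)
    print("lin",np.round(l,4),"rot",np.round(out,4),"t",s["t"],"p",np.round(p,4),"F",np.round(s["force"],2),"w",s["width"],"ff",s["finger_force"])
E
python3 -c "
from h import *
move([.530,.2498,.15],74.8)"
```

```text
lin [-1.9083 -0.8995  0.3817] rot [-0.0002  0.     -0.0248] t 0.1 p [0.2552 0.57   0.226 ] F [ 0.03 -0.66  0.12] w 1.0018895884473167 ff 0.0
```

Request:
drive_tool([
  {"linear": [-0.1, -0.05, 0], "rotation": [0, 0, -0.003]},
  {"linear": [-0.25, -0.12, 0], "rotation": [0, 0, -0.006]},
  {"linear": [-0.4, -0.19, 0], "rotation": [0, 0, -0.01]},
  {"linear": [-0.55, -0.26, 0], "rotation": [0, 0, -0.015]},
  {"linear": [-0.7, -0.33, 0], "rotation": [0, 0, -0.02]},
  {"linear": [-0.85, -0.4, 0], "rotation": [0, 0, -0.0248]},
  {"linear": [-0.95, -0.45, 0], "rotation": [0, 0, -0.0248]},
  {"linear": [-1, -0.47, 0], "rotation": [0, 0, -0.0248]},
  {"linear": [-1, -0.47, 0], "rotation": [0, 0, -0.0248]},
  {"linear": [-1, -0.47, 0], "rotation": [0, 0, -0.0248]},
], grip=0.3)

```text
t: 1.35
position: [0.3985, 0.404, 0.2266]
ee_rot: [0.131, 0.991, 0.0, -0.0]
force: [0.8, -0.1, -0.2]
width: 0.652
finger_force: 0.0
```

```bash
python3 -c "
from h import *
move([.530,.2498,.15],74.8)"
```

```text
lin [-0.8358 -0.5731  0.3825] rot [ 0.     -0.0001  0.0003] t 1.35 p [0.3985 0.404  0.2266] F [ 0.81 -0.12 -0.21] w 0.6520673608911546 ff 0.0
```

Request:
drive_tool([
  {"linear": [-0.1, -0.07, 0], "rotation": [0, 0, 0]},
  {"linear": [-0.24, -0.17, 0], "rotation": [0, 0, 0]},
  {"linear": [-0.4, -0.28, 0.05], "rotation": [0, 0, 0]},
  {"linear": [-0.56, -0.39, 0.15], "rotation": [0, 0, 0]},
  {"linear": [-0.7, -0.48, 0.28], "rotation": [0, 0, 0]},
  {"linear": [-0.8, -0.55, 0.36], "rotation": [0, 0, 0]},
  {"linear": [-0.836, -0.573, 0.3825], "rotation": [0, 0, 0]},
  {"linear": [-0.836, -0.573, 0.3825], "rotation": [0, 0, 0]},
  {"linear": [-0.836, -0.573, 0.3825], "rotation": [0, 0, 0]},
  {"linear": [-0.836, -0.573, 0.3825], "rotation": [0, 0, 0]},
])

```text
t: 2.6
position: [0.5305, 0.2499, 0.1509]
ee_rot: [0.131, 0.991, 0.001, 0.0]
force: [-0.2, 0.7, 0.4]
width: 0.652
finger_force: 0.0
```

```bash
python3 - <<'E'
from h import *
from workcell import arm
import cv2
move([.530,.2498,.0585],74.8)
f=arm.grab_frame("scene")["color"][90:250,120:320]
cv2.imwrite("pics/s1.png",cv2.resize(f,None,fx=3.6,fy=3.6,interpolation=cv2.INTER_CUBIC))
p=arm.state()["position"];print((proj(p,"scene")-[120,90])*3.6)
E
```

```text
lin [ 0.0023 -0.0017  0.4621] rot [0.0002 0.0001 0.0003] t 2.6 p [0.5305 0.2499 0.1509] F [-0.18  0.7   0.43] w 0.6523510806645261 ff 0.0
[[270.13059896 239.74949525]]
```

View pics/s1.png

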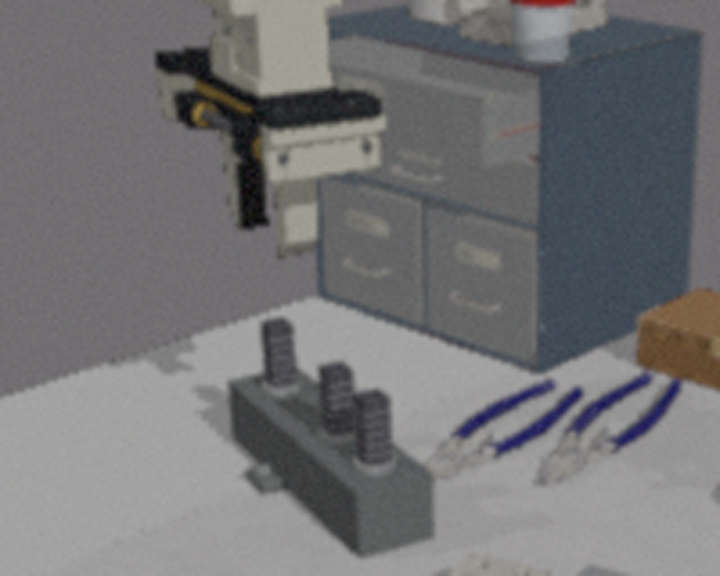

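The scene crop shows the single pin's top at (277,322), against a predicted (275,321), with the fingers directly above it. I'll descend and grip.

Request:
drive_tool([
  {"linear": [0.002, -0.001, 0.05], "rotation": [0, 0, 0]},
  {"linear": [0.002, -0.001, 0.13], "rotation": [0, 0, 0]},
  {"linear": [0.002, -0.001, 0.21], "rotation": [0, 0, 0]},
  {"linear": [0.002, -0.001, 0.29], "rotation": [0, 0, 0]},
  {"linear": [0.002, -0.001, 0.37], "rotation": [0, 0, 0]},
  {"linear": [0.002, -0.001, 0.43], "rotation": [0, 0, 0]},
  {"linear": [0.002, -0.001, 0.462], "rotation": [0, 0, 0]},
  {"linear": [0.002, -0.001, 0.462], "rotation": [0, 0, 0]},
  {"linear": [0.002, -0.001, 0.462], "rotation": [0, 0, 0]},
  {"linear": [0.002, -0.001, 0.462], "rotation": [0, 0, 0]},
])

```text
t: 3.9
position: [0.5307, 0.2487, 0.0584]
ee_rot: [0.132, 0.991, 0.0, 0.0]
force: [0.1, -0.8, -0.2]
width: 0.646
finger_force: 0.0
```

Request:
drive_tool([
  {"linear": [0, 0, 0], "rotation": [0, 0, 0]},
  {"linear": [0, 0, 0], "rotation": [0, 0, 0]},
  {"linear": [0, 0, 0], "rotation": [0, 0, 0]},
  {"linear": [0, 0, 0], "rotation": [0, 0, 0]},
  {"linear": [0, 0, 0], "rotation": [0, 0, 0]},
  {"linear": [0, 0, 0], "rotation": [0, 0, 0]},
  {"linear": [0, 0, 0], "rotation": [0, 0, 0]},
  {"linear": [0, 0, 0], "rotation": [0, 0, 0]},
  {"linear": [0, 0, 0], "rotation": [0, 0, 0]},
  {"linear": [0, 0, 0], "rotation": [0, 0, 0]},
], grip=-1, force=25)

```text
t: 5.15
position: [0.5304, 0.2485, 0.0579]
ee_rot: [0.132, 0.991, 0.0, 0.0]
force: [0.2, -1.4, -0.0]
width: 0.2
finger_force: 25.0
```

Request:
drive_tool([
  {"linear": [0, 0, -0.04], "rotation": [0, 0, 0]},
  {"linear": [0, 0, -0.1], "rotation": [0, 0, 0]},
  {"linear": [0, 0, -0.17], "rotation": [0, 0, 0]},
  {"linear": [0, 0, -0.24], "rotation": [0, 0, 0]},
  {"linear": [0, 0, -0.31], "rotation": [0, 0, 0]},
  {"linear": [0, 0, -0.35], "rotation": [0, 0, 0]},
  {"linear": [0, 0, -0.36], "rotation": [0, 0, 0]},
  {"linear": [0, 0, -0.36], "rotation": [0, 0, 0]},
  {"linear": [0, 0, -0.36], "rotation": [0, 0, 0]},
  {"linear": [0, 0, -0.36], "rotation": [0, 0, 0]},
])

```text
t: 6.4
position: [0.5302, 0.2484, 0.1294]
ee_rot: [0.132, 0.991, -0.0, -0.0]
force: [0.3, 0.6, -1.2]
width: 0.195
finger_force: 25.0
```

```bash
python3 -c "
from h import *
move([.480,-.1413,.130])"
```

```text
lin [-0.2683 -1.9461 -0.002 ] rot [0 0 0] t 6.4 p [0.5302 0.2484 0.1294] F [ 0.26  0.58 -1.17] w 0.19484038802798487 ff 24.99960422515869
```

Request:
drive_tool([
  {"linear": [0, 0, -0.08], "rotation": [0, 0, 0]},
  {"linear": [0, -0.01, -0.18], "rotation": [0, 0, 0]},
  {"linear": [-0.02, -0.08, -0.22], "rotation": [0, 0, 0]},
  {"linear": [-0.04, -0.2, -0.22], "rotation": [0, 0, 0]},
  {"linear": [-0.06, -0.36, -0.22], "rotation": [0, 0, 0]},
  {"linear": [-0.08, -0.54, -0.22], "rotation": [0, 0, 0]},
  {"linear": [-0.1, -0.72, -0.22], "rotation": [0, 0, 0]},
  {"linear": [-0.12, -0.88, -0.22], "rotation": [0, 0, 0]},
  {"linear": [-0.134, -0.97, -0.22], "rotation": [0, 0, 0]},
  {"linear": [-0.134, -1, -0.22], "rotation": [0, 0, 0]},
])

```text
t: 7.65
position: [0.5035, 0.0468, 0.1737]
ee_rot: [0.133, 0.991, -0.0, -0.0]
force: [0.3, 0.6, -1.5]
width: 0.199
finger_force: 25.0
```

Request:
drive_tool([
  {"linear": [-0.01, -0.08, 0], "rotation": [0, 0, 0]},
  {"linear": [-0.03, -0.2, 0], "rotation": [0, 0, 0]},
  {"linear": [-0.05, -0.35, 0], "rotation": [0, 0, 0]},
  {"linear": [-0.07, -0.52, 0], "rotation": [0, 0, 0]},
  {"linear": [-0.09, -0.69, 0.05], "rotation": [0, 0, 0]},
  {"linear": [-0.11, -0.84, 0.12], "rotation": [0, 0, 0]},
  {"linear": [-0.13, -0.93, 0.2], "rotation": [0, 0, 0]},
  {"linear": [-0.134, -0.945, 0.25], "rotation": [0, 0, 0]},
  {"linear": [-0.134, -0.945, 0.26], "rotation": [0, 0, 0]},
  {"linear": [-0.134, -0.945, 0.26], "rotation": [0, 0, 0]},
])

```text
t: 8.9
position: [0.4805, -0.1399, 0.122]
ee_rot: [0.131, 0.991, 0.0, 0.0]
force: [-0.2, -0.8, -0.2]
width: 0.195
finger_force: 25.0
```

```bash
python3 - <<'E'
from h import *
from workcell import arm
import cv2
move([.480,-.1413,.130])
f=arm.grab_frame("scene")["color"][190:310,250:410]
cv2.imwrite("pics/s2.png",cv2.resize(f,None,fx=5,fy=5,interpolation=cv2.INTER_CUBIC))
p=arm.state()["position"];q=p.copy();Q=[]
for dz in(0,-.013,-.047):Q.append(p+[0,0,dz])
print((proj(np.array(Q),"scene")-[250,190]+.4)*5)
E
```

```text
lin [ 0.0008 -0.0077 -0.0401] rot [0 0 0] t 8.9 p [ 0.4805 -0.1399  0.122 ] F [-0.21 -0.8  -0.21] w 0.19465372839590908 ff 24.999719560146332
[[319.44137711 185.05262396]
 [317.40987743 216.81489019]
 [312.23361444 297.74517283]]
```

View pics/s2.png

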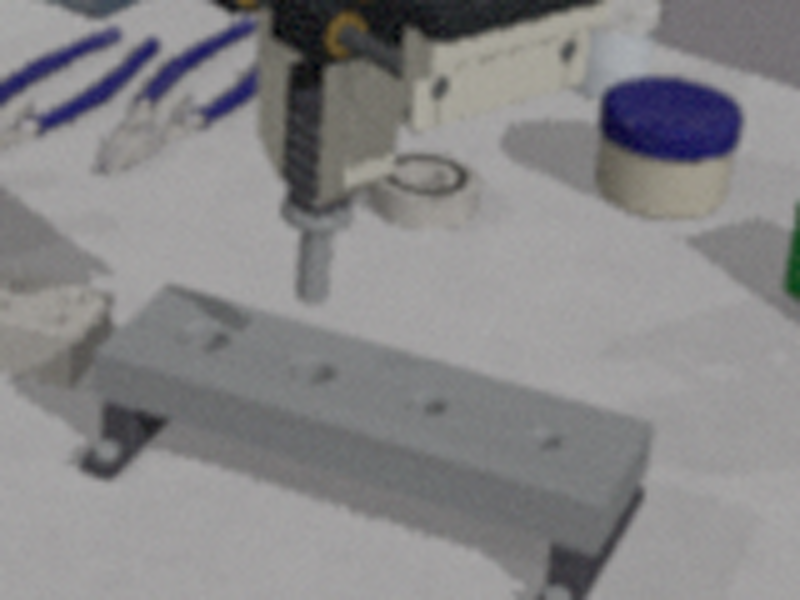

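The foot is at (313,298), which matches the projection. The shank is about 32 px wide against a 72 px collar, so it looks like 12 mm. The holes sit a few crop pixels to the right of where I predicted them, so I'll refit the plate from this view.

```bash
python3 - <<'E'
from h import *
W=ray(np.array([(170,287),(653,425),(600,550),(97,357)])/5+[250,190]-.4,.045,"scene")
M=np.array([(30,100),(30,-100),(-30,-100),(-30,100)])/1000
th,t,Rm,e=fit(M,W); print(np.degrees(th),t,e)
h=np.array([(0,.069),(0,.023),(0,-.023),(0,-.069)])
print(h@Rm.T+t)
print(ray(np.array([(209,337),(315,372),(432,406),(549,440)])/5+[250,190]-.4,.045,"scene"))
# sharp crop of holes, both cams
from workcell import arm
import cv2
a=np.mean([arm.grab_frame("scene")["color"].astype(float) for _ in range(4)],0)[246:290,280:370]
A=cv2.resize(a,None,fx=8.5,fy=8.5,interpolation=cv2.INTER_CUBIC)
A=np.clip((A-A.min())/(np.percentile(A,99)-A.min())*255,0,255)
for c in proj(np.c_[np.array([[.47059,-.09627],[.48002,-.14129],[.48945,-.18632],[.49889,-.23134]]),[.045]*4],"scene"):
    u=(c-[280,246]+.5)*8.5-.5; cv2.circle(A,(int(u[0]),int(u[1])),2,(0,0,255),-1)
cv2.imwrite("pics/s3.png",A)
E
```

```text
10.330778255860668 [ 0.47849298 -0.16913617] [ 2.42458996 10.81357889 12.99165341  1.33933612]
[[ 0.46611916 -0.10125474]
 [ 0.47436837 -0.14650903]
 [ 0.48261759 -0.19176332]
 [ 0.4908668  -0.2370176 ]]
[[ 0.47200053 -0.09889728]
 [ 0.47976371 -0.14405907]
 [ 0.49046531 -0.18966368]
 [ 0.5006882  -0.23322829]][ WARN:0@3.879] global loadsave.cpp:1063 imwrite_ Unsupported depth image for selected encoder is fallbacked to CV_8U.
```

View pics/s3.png

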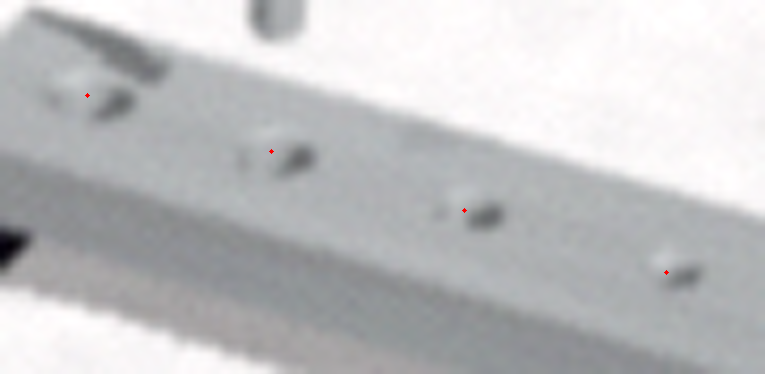

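```bash
python3 -c "
from h import *
move([.4895,-.1869,.100],74.8)"
```

```text
lin [-0.1037 -0.212   0.1111] rot [0.     0.0001 0.0002] t 9.15 p [ 0.4805 -0.1406  0.1222] F [-0.16 -0.54 -1.77] w 0.19550048174626505 ff 24.999643564224243
```

Request:
drive_tool([
  {"linear": [-0.02, -0.04, 0.01], "rotation": [0, 0, 0]},
  {"linear": [-0.04, -0.09, 0.02], "rotation": [0, 0, 0]},
  {"linear": [-0.07, -0.15, 0.04], "rotation": [0, 0, 0]},
  {"linear": [-0.09, -0.19, 0.07], "rotation": [0, 0, 0]},
  {"linear": [-0.1037, -0.212, 0.095], "rotation": [0, 0, 0]},
  {"linear": [-0.1037, -0.212, 0.11], "rotation": [0, 0, 0]},
  {"linear": [-0.1037, -0.212, 0.111], "rotation": [0, 0, 0]},
  {"linear": [-0.1037, -0.212, 0.111], "rotation": [0, 0, 0]},
  {"linear": [-0.1037, -0.212, 0.111], "rotation": [0, 0, 0]},
  {"linear": [-0.1037, -0.212, 0.111], "rotation": [0, 0, 0]},
])

```text
t: 10.4
position: [0.4892, -0.1872, 0.0998]
ee_rot: [0.132, 0.991, 0.0, 0.0]
force: [-0.1, 0.0, -0.8]
width: 0.195
finger_force: 25.0
```

```bash
python3 - <<'E'
from h import *
from workcell import arm
import cv2
move([.4895,-.1869,.090])
o=[]
for n,(x,y,w,h,k) in {"scene":(300,225,70,65,8),"top":(335,215,48,65,8)}.items():
    a=np.mean([arm.grab_frame(n)["color"].astype(float) for _ in range(3)],0)[y:y+h,x:x+w]
    A=cv2.resize(a,None,fx=k,fy=k,interpolation=cv2.INTER_CUBIC);p=arm.state()["position"]
    for dz in(-.013,-.047): print(n,(proj(p+[0,0,dz],n)-[x,y]+.5)*k-.5)
    print((proj([*p[:2],.045],n)-[x,y]+.5)*k-.5)
    o.append(np.clip(A*1.4,0,255))
O=np.zeros((520,max(0,sum(i.shape[1] for i in o)),3),np.uint8);c=0
for i in o: O[:i.shape[0],c:c+i.shape[1]]=i;c+=i.shape[1]
cv2.imwrite("pics/s4.png",O[:,:800])
E
```

```text
lin [-0.001   0.0018  0.0489] rot [0 0 0] t 10.4 p [ 0.4892 -0.1872  0.0998] F [-0.14  0.02 -0.84] w 0.195106345357979 ff 24.99963730573654
scene [[294.23125964 211.32725917]]
scene [[282.31456736 339.92727543]]
[[279.68273262 368.32894782]]
top [[174.16025457 220.10385558]]
top [[153.59993559 219.77470892]]
[[149.14968844 219.70346567]]
```

View pics/s4.png

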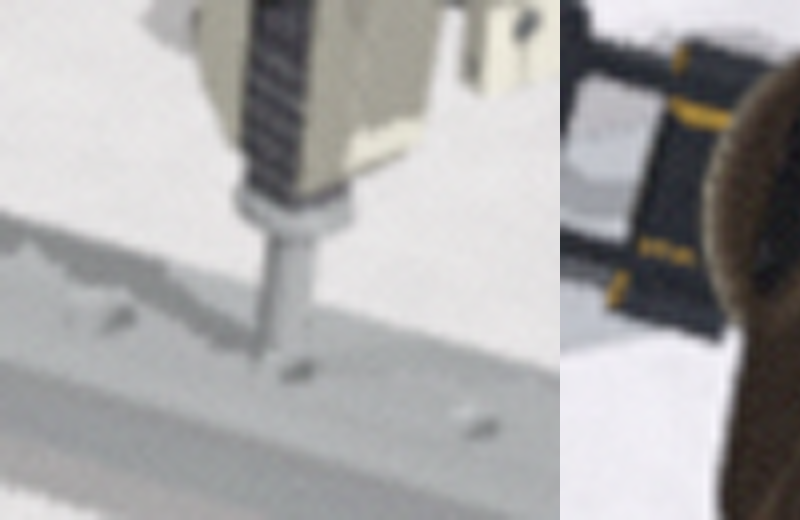

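Pin over hole 3: the pin axis projects to about x=284 and the hole centre is at about (285,369), so they're aligned. I'll start a gentle descent.

Request:
drive_tool([
  {"linear": [0, 0, 0.009], "rotation": [0, 0, 0]},
  {"linear": [0, 0, 0.018], "rotation": [0, 0, 0]},
  {"linear": [0, 0, 0.026], "rotation": [0, 0, 0]},
  {"linear": [0, 0, 0.032], "rotation": [0, 0, 0]},
  {"linear": [0, 0, 0.037], "rotation": [0, 0, 0]},
  {"linear": [0, 0, 0.041], "rotation": [0, 0, 0]},
  {"linear": [0, 0, 0.044], "rotation": [0, 0, 0]},
  {"linear": [0, 0, 0.046], "rotation": [0, 0, 0]},
  {"linear": [0, 0, 0.048], "rotation": [0, 0, 0]},
  {"linear": [0, 0, 0.049], "rotation": [0, 0, 0]},
])

```text
t: 11.95
position: [0.4894, -0.1873, 0.0899]
ee_rot: [0.132, 0.991, 0.0, 0.0]
force: [1.6, -0.1, -0.8]
width: 0.195
finger_force: 25.0
```

Request:
drive_tool([
  {"linear": [0, 0, 0.003], "rotation": [0, 0, 0]},
  {"linear": [0, 0, 0.006], "rotation": [0, 0, 0]},
  {"linear": [0, 0, 0.009], "rotation": [0, 0, 0]},
  {"linear": [0, 0, 0.012], "rotation": [0, 0, 0]},
  {"linear": [0, 0, 0.015], "rotation": [0, 0, 0]},
  {"linear": [0, 0, 0.018], "rotation": [0, 0, 0]},
  {"linear": [0, 0, 0.021], "rotation": [0, 0, 0]},
  {"linear": [0, 0, 0.023], "rotation": [0, 0, 0]},
  {"linear": [0, 0, 0.025], "rotation": [0, 0, 0]},
  {"linear": [0, 0, 0.025], "rotation": [0, 0, 0]},
])

```text
t: 13.2
position: [0.4893, -0.1873, 0.0848]
ee_rot: [0.132, 0.991, 0.0, 0.0]
force: [2.8, 0.9, 0.6]
width: 0.199
finger_force: 25.0
```

Hole 3 takes the pin freely, so I'll move on to hole 4.

```bash
python3 -c "
from h import *
move([.4989,-.2323,.100],74.8)"
```

```text
lin [-0.1053 -0.2045 -0.0758] rot [0.     0.0001 0.    ] t 13.2 p [ 0.4893 -0.1873  0.0848] F [2.84 0.89 0.64] w 0.19870807993393233 ff 24.99959886074066
```

Request:
drive_tool([
  {"linear": [0, 0, -0.03], "rotation": [0, 0, 0]},
  {"linear": [0, 0, -0.07], "rotation": [0, 0, 0]},
  {"linear": [0, 0, -0.1], "rotation": [0, 0, 0]},
  {"linear": [-0.02, -0.04, -0.1], "rotation": [0, 0, 0]},
  {"linear": [-0.05, -0.1, -0.09], "rotation": [0, 0, 0]},
  {"linear": [-0.08, -0.16, -0.08], "rotation": [0, 0, 0]},
  {"linear": [-0.1, -0.195, -0.076], "rotation": [0, 0, 0]},
  {"linear": [-0.105, -0.2045, -0.0758], "rotation": [0, 0, 0]},
  {"linear": [-0.105, -0.2045, -0.0758], "rotation": [0, 0, 0]},
  {"linear": [-0.105, -0.2045, -0.0758], "rotation": [0, 0, 0]},
])

```text
t: 14.45
position: [0.4987, -0.2318, 0.1]
ee_rot: [0.132, 0.991, 0.0, -0.0]
force: [0.1, 0.2, -0.1]
width: 0.194
finger_force: 25.0
```

Request:
drive_tool([
  {"linear": [0, 0, 0.008], "rotation": [0, 0, 0]},
  {"linear": [0, 0, 0.016], "rotation": [0, 0, 0]},
  {"linear": [0, 0, 0.023], "rotation": [0, 0, 0]},
  {"linear": [0, 0, 0.029], "rotation": [0, 0, 0]},
  {"linear": [0, 0, 0.033], "rotation": [0, 0, 0]},
  {"linear": [0, 0, 0.036], "rotation": [0, 0, 0]},
  {"linear": [0, 0, 0.038], "rotation": [0, 0, 0]},
  {"linear": [0, 0, 0.04], "rotation": [0, 0, 0]},
  {"linear": [0, 0, 0.042], "rotation": [0, 0, 0]},
  {"linear": [0, 0, 0.042], "rotation": [0, 0, 0]},
])

```text
t: 15.7
position: [0.4987, -0.2323, 0.0918]
ee_rot: [0.132, 0.991, 0.0, 0.0]
force: [-0.4, 0.5, 2.6]
width: 0.196
finger_force: 25.0
```

Contact is felt right at plate height. I'll press a little more.

Request:
drive_tool([
  {"linear": [0, 0, 0.001], "rotation": [0, 0, 0]},
  {"linear": [0, 0, 0.002], "rotation": [0, 0, 0]},
  {"linear": [0, 0, 0.003], "rotation": [0, 0, 0]},
  {"linear": [0, 0, 0.004], "rotation": [0, 0, 0]},
  {"linear": [0, 0, 0.005], "rotation": [0, 0, 0]},
  {"linear": [0, 0, 0.005], "rotation": [0, 0, 0]},
  {"linear": [0, 0, 0.005], "rotation": [0, 0, 0]},
  {"linear": [0, 0, 0.005], "rotation": [0, 0, 0]},
  {"linear": [0, 0, 0.005], "rotation": [0, 0, 0]},
  {"linear": [0, 0, 0.005], "rotation": [0, 0, 0]},
])

```text
t: 16.95
position: [0.4989, -0.2324, 0.0915]
ee_rot: [0.132, 0.991, 0.0, 0.0]
force: [-3.1, 1.3, 12.8]
width: 0.194
finger_force: 25.0
```

Hole 4 refuses the pin at 12.8 N with no descent. I'll back off and return to hole 3.

```bash
python3 -c "
from h import *
move([.4897,-.1872,.098],74.8)"
```

```text
lin [ 0.1035  0.2061 -0.0327] rot [0.     0.0001 0.    ] t 16.95 p [ 0.4989 -0.2324  0.0915] F [-3.07  1.28 12.76] w 0.19445318059412106 ff 25.001797378063202
```

Request:
drive_tool([
  {"linear": [0, 0, -0.02], "rotation": [0, 0, 0]},
  {"linear": [0, 0, -0.045], "rotation": [0, 0, 0]},
  {"linear": [0.01, 0.02, -0.06], "rotation": [0, 0, 0]},
  {"linear": [0.04, 0.08, -0.06], "rotation": [0, 0, 0]},
  {"linear": [0.07, 0.14, -0.06], "rotation": [0, 0, 0]},
  {"linear": [0.095, 0.19, -0.05], "rotation": [0, 0, 0]},
  {"linear": [0.1035, 0.206, -0.04], "rotation": [0, 0, 0]},
  {"linear": [0.1035, 0.206, -0.036], "rotation": [0, 0, 0]},
  {"linear": [0.1035, 0.206, -0.036], "rotation": [0, 0, 0]},
  {"linear": [0.1035, 0.206, -0.036], "rotation": [0, 0, 0]},
])

```text
t: 18.2
position: [0.4895, -0.1876, 0.0978]
ee_rot: [0.132, 0.991, -0.0, 0.0]
force: [-0.1, 0.4, -1.4]
width: 0.199
finger_force: 25.0
```

```bash
python3 -c "
from h import *
move([.4896,-.1872,.0848],74.8)"
```

```text
lin [0.0002 0.0021 0.0649] rot [-0.      0.     -0.0001] t 18.2 p [ 0.4895 -0.1876  0.0978] F [-0.09  0.4  -1.42] w 0.19850804702095248 ff 24.99955415725708
```

Request:
drive_tool([
  {"linear": [-0.0005, 0.0018, 0.006], "rotation": [0, 0, 0]},
  {"linear": [-0.0005, 0.0018, 0.013], "rotation": [0, 0, 0]},
  {"linear": [-0.0005, 0.0018, 0.02], "rotation": [0, 0, 0]},
  {"linear": [-0.0005, 0.0018, 0.027], "rotation": [0, 0, 0]},
  {"linear": [-0.0005, 0.0018, 0.034], "rotation": [0, 0, 0]},
  {"linear": [-0.0005, 0.0018, 0.041], "rotation": [0, 0, 0]},
  {"linear": [-0.0005, 0.0018, 0.048], "rotation": [0, 0, 0]},
  {"linear": [-0.0005, 0.0018, 0.055], "rotation": [0, 0, 0]},
  {"linear": [-0.0005, 0.0018, 0.061], "rotation": [0, 0, 0]},
  {"linear": [-0.0005, 0.0018, 0.065], "rotation": [0, 0, 0]},
])

```text
t: 19.45
position: [0.4897, -0.1868, 0.0847]
ee_rot: [0.132, 0.991, 0.0, -0.0]
force: [0.3, -0.4, -0.9]
width: 0.193
finger_force: 25.0
```

Request:
drive_tool([
  {"linear": [0, 0, 0.013], "rotation": [0, 0, 0]},
  {"linear": [0, 0, 0.027], "rotation": [0, 0, 0]},
  {"linear": [0, 0, 0.041], "rotation": [0, 0, 0]},
  {"linear": [0, 0, 0.055], "rotation": [0, 0, 0]},
  {"linear": [0, 0, 0.069], "rotation": [0, 0, 0]},
  {"linear": [0, 0, 0.083], "rotation": [0, 0, 0]},
  {"linear": [0, 0, 0.097], "rotation": [0, 0, 0]},
  {"linear": [0, 0, 0.11], "rotation": [0, 0, 0]},
  {"linear": [0, 0, 0.12], "rotation": [0, 0, 0]},
  {"linear": [0, 0, 0.122], "rotation": [0, 0, 0]},
])

```text
t: 20.7
position: [0.4896, -0.1868, 0.0603]
ee_rot: [0.132, 0.991, 0.0, -0.0]
force: [0.6, -0.1, -1.1]
width: 0.196
finger_force: 25.0
```

Request:
drive_tool([
  {"linear": [0, 0, 0.003], "rotation": [0, 0, 0]},
  {"linear": [0, 0, 0.006], "rotation": [0, 0, 0]},
  {"linear": [0, 0, 0.009], "rotation": [0, 0, 0]},
  {"linear": [0, 0, 0.011], "rotation": [0, 0, 0]},
  {"linear": [0, 0, 0.013], "rotation": [0, 0, 0]},
  {"linear": [0, 0, 0.014], "rotation": [0, 0, 0]},
  {"linear": [0, 0, 0.015], "rotation": [0, 0, 0]},
  {"linear": [0, 0, 0.015], "rotation": [0, 0, 0]},
  {"linear": [0, 0, 0.015], "rotation": [0, 0, 0]},
  {"linear": [0, 0, 0.015], "rotation": [0, 0, 0]},
])

```text
t: 21.95
position: [0.4897, -0.1868, 0.0578]
ee_rot: [0.132, 0.991, 0.0, 0.0]
force: [-1.9, 1.4, 6.7]
width: 0.194
finger_force: 25.0
```

The collar is seated at 6.7 N. I'll release and lift away.

Request:
drive_tool([
  {"linear": [0, 0, 0], "rotation": [0, 0, 0]},
  {"linear": [0, 0, 0], "rotation": [0, 0, 0]},
  {"linear": [0, 0, 0], "rotation": [0, 0, 0]},
  {"linear": [0, 0, 0], "rotation": [0, 0, 0]},
  {"linear": [0, 0, 0], "rotation": [0, 0, 0]},
  {"linear": [0, 0, 0], "rotation": [0, 0, 0]},
  {"linear": [0, 0, 0], "rotation": [0, 0, 0]},
  {"linear": [0, 0, 0], "rotation": [0, 0, 0]},
  {"linear": [0, 0, 0], "rotation": [0, 0, 0]},
  {"linear": [0, 0, 0], "rotation": [0, 0, 0]},
], grip=0.3)

```text
t: 23.2
position: [0.4897, -0.1868, 0.0574]
ee_rot: [0.132, 0.991, 0.0, -0.0]
force: [0.2, -0.6, -0.6]
width: 0.65
finger_force: 0.0
```

Request:
drive_tool([
  {"linear": [0, 0, -0.03], "rotation": [0, 0, 0]},
  {"linear": [0, 0, -0.08], "rotation": [0, 0, 0]},
  {"linear": [0, 0, -0.16], "rotation": [0, 0, 0]},
  {"linear": [0, 0, -0.26], "rotation": [0, 0, 0]},
  {"linear": [0, 0, -0.37], "rotation": [0, 0, 0]},
  {"linear": [0, 0, -0.48], "rotation": [0, 0, 0]},
  {"linear": [0, 0, -0.57], "rotation": [0, 0, 0]},
  {"linear": [0, 0, -0.6], "rotation": [0, 0, 0]},
  {"linear": [0, 0, -0.6], "rotation": [0, 0, 0]},
  {"linear": [0, 0, -0.6], "rotation": [0, 0, 0]},
])

```text
t: 24.45
position: [0.4892, -0.1866, 0.1768]
ee_rot: [0.132, 0.991, 0.0, -0.001]
force: [0.2, 0.4, 0.5]
width: 0.651
finger_force: 0.0
```

```bash
python3 - <<'E'
from workcell import arm
import cv2
f=arm.grab_frame("scene")["color"][100:310,160:440]
cv2.imwrite("pics/s5.png",cv2.resize(f,None,fx=2.8,fy=2.8,interpolation=cv2.INTER_CUBIC))
E
```

```text
(no output)
```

View pics/s5.png

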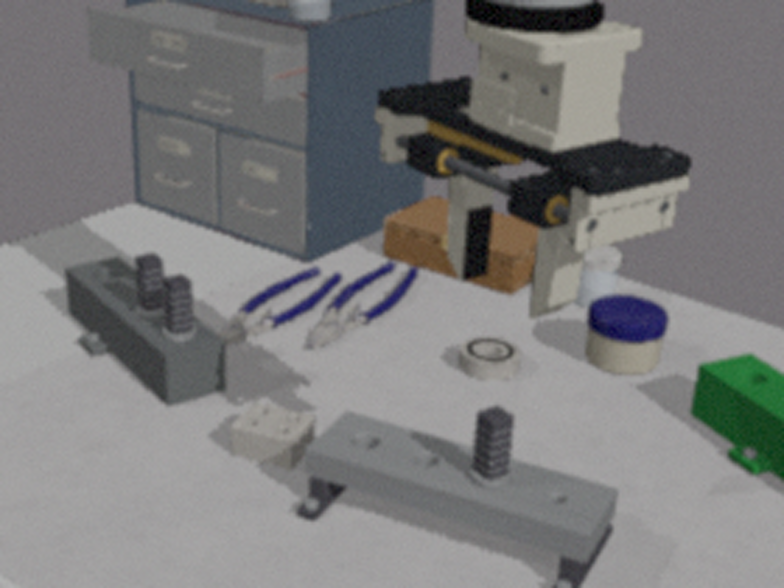

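The pin stands upright in hole 3 at (490,450) with its collar on the plate. The other two pins are still in the rack, and the gripper is clear.

```bash
python3 -c "
from workcell import arm
print(arm.finish_job())"
```

```text
the job is handed in; nothing more can be done
None
```

The pin is the 12 mm one: hole 4 (10 mm) refused it at about 13 N, above the 4–6 N touch-down figure but well under the 45 N limit, and it now stands released in hole 3 (13 mm) with its collar on the plate; the job is handed in, no verdict was returned.

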